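# Bring the nail tin to the front of the covered carousel and hold it

## Robot

A 6-joint arm with a two-finger parallel gripper is mounted at the origin on a cart in front of the work surface, level with it; the furniture and walls round the work are solid. World frame = base frame: x ahead of the robot, y to its left, z up, the work surface at z = 0. Lengths are in mm, angles in rad, forces in N, time in s.
With the tool pointing down it reaches from about 275 to 1000 mm from the base axis. Payload 8.4 kg.
Tool frame: the origin (TCP) lies midway between the tips of the shut fingers; the grasp point (between the pads) lies grip_depth behind it (grip_depth is the distance from the TCP to the grasp point, in mm); z points along the fingers, y is the line along which they close (so a half turn about z gives the same grasp; the last joint's range is limited). The gripper opens to 85 mm and grips with 20 to 120 N. Pads are 22 mm wide; open, the fingers measure 114 mm over their backs; the gripper's body (76 mm by 85 mm) begins 54 mm behind the grasp point. The pads swing forward as they close: fully open they stand 13 mm farther back than shut.
Start: joints at [-0.002, 0.353, 1.633, -0, 1.155, -0.002], TCP at [625.002, -0, 231.281] pointing down, gripper open.
Joint ranges: [-2.63, 2.63], [-0.92, 2.1], [0.06, 2.66], [-1.3, 4.44], [0, 2.69], [-3.02, 3.02]. Speed limits (rad/s): [2.22, 2.22, 2.79, 3.14, 3.14, 3.14].

## Interface

Orientations are given as [roll, pitch, yaw] about the fixed x, y, z axes, in that order (R = Rz(yaw) Ry(pitch) Rx(roll)).
In Python, from rig import * gives the robot as it stands.
- The arm moves only by the shell command python3 -m creep 'ROWS' [FORCE]. ROWS is JSON, a list of rows, each an object of numbers: "x", "y", "z": the shift along the tool's x, y, z in mm; "rx", "ry", "rz": the turn, a rotation vector about the tool's x, y, z in rad; "hand": the finger opening in mm, from 0 to 85.4. A call has 1 to 20 rows; each row shifts and turns the commanded pose from where the row before left it, along the tool's axes as they then stand; what a row does not reach is not made up. A row lasts 1/8 s, in which the tool goes at most 62.5 mm and 10.7 degrees, less where a joint would pass 70% of its speed; a pose out of reach is approached as far as the arm can. A call with a gripper value outside its range is refused whole. The fingers move at their own pace and stop on an object; FORCE is the grip in N (left out, the last holds). Time passes only in rows, so rows that do not move let the fingers close. It gives the time, the measured TCP pose, the force, the opening and the grip force at its end, in the units of the state.
- sense(): the state, without advancing time (a new reading comes with each control period).
- grab_frame(name): name is "scene" or "side" or "wrist"; returns the picture (480x640x3 uint8, red, green, blue); there is no depth.
- get_calibration(name): a dict with "K" (3x3 intrinsics, pixels), "R" (3x3) and "t" (3): a world point X has camera coordinates R X + t. Camera axes: x right, y down, z forward; pixel columns grow to the right and rows downward; lengths in mm; the calibration is good to about 2 mm. A picture is of the moment at which its call begins: read the wrist's pose just before it. get_calibration takes no time and is no camera call; for the wrist camera it gives the pose at the moment of the call.
- sign_off(): hands the job in; it is judged then, once.
The state is a dict: "clock": time; "qpos": joint angles; "qvel": joint speeds; "joint_efforts": joint torques, N m; "eef_pos": TCP position; "tcp_rot": TCP orientation; "contact_force": force on the tool from outside, world axes, zero at the start; "wrist_torque": the same for the moment, N m; "opening": opening from 0.0 (shut) to 1.0 (fully open); "grasp_force": force on a finger pad.
Only numpy, scipy, OpenCV 4.12 (cv2) and the standard library are available. Lean on these libraries where they do the work, as an engineer would, in place of code of your own. Each camera call takes 0.05 s, during which the arm holds its last target. There are 200 camera calls.

## Task

Slide the guard of the parts carousel fully open by its handle, then turn the turntable by its centre knob until the open metal nail tin stands in the middle of the housing's front opening. Finish while still gripping the knob, holding the turntable still with the tin in front and the guard open, and leave the tools and wood lying around where they are.

Things in the scene. Friction and masses are not known exactly. Their poses are not given: they have to be found in the camera images.
- housing: plywood housing fixed to the bench, 235 x 235 mm, walls 142 mm high. Origin: centre of its underside, on the turntable's axis; its front (-x, toward the robot) has a 90 mm wide opening in its middle. Two 8 mm wide rails, tops 164 mm high, run along its y at x = -113 and +113 mm, from y = -118 to +322 mm, on legs at the +y end, with loose things standing under them.
- guard (a joint): the guard, a flat wooden board 214 x 235 x 10 mm, top face 160 mm above the bench, that slides level along the housing's +y: 0 = shut over the carousel (it starts up to 0.02 open), 0.2 m = fully open at its stop. It takes about 2 N to slide (dry friction) and stays where it is left.
- guard_handle (a point): top centre of the guard's handle, an upright wooden bar on the guard, 80 mm long along the housing's x, 14 mm thick along the housing's y, 32 mm high; this point is its top, 192 mm above the bench. It moves with the guard.
- turntable (a joint): angle of the turntable, rad, counter-clockwise positive seen from above; 0 or any whole number of turns = nail tin in the middle of the front opening. It turns either way with no stop in the first turn from its start; friction about 0.02 N m, it stays where it is left.
- knob_top (a point): top centre of the turntable's centre knob, on the axis: an upright round wooden knob, 40 mm across, 34 mm high, its top 144 mm above the bench, on a thin post; rigid with the turntable. Nothing else on the turntable is higher than 103 mm above the bench, so the space round the knob is free once the guard is open (its near edge then 82 mm from the axis).
- knob: the knob itself, rigid with the turntable; its frame's origin lies on the axis at bench height and turns with the turntable.
- tin_centre (a point): point on the nail tin's axis, 3 mm above its rim, 106 mm above the bench, 70 mm from the turntable's axis. The tin, 66 mm across and 75 mm high, fixed to the turntable, is the only open metal vessel on it; the other four stations, 72 degrees apart, carry three turned wooden sleeves and a closed glass jar (38 to 48 mm across).
- front_place (a point): point fixed in the housing, 70 mm from the axis toward the middle of the front opening, 106 mm above the bench: where tin_centre must come.
- loose_spool: bystander: turned wooden sleeve, 42 mm across, 70 mm high, standing under the guard rails; origin centre of underside
- loose_awl: bystander: scratch awl, 88 x 139 x 31 mm, lying under the guard rails; origin centre of underside
- plane: bystander: block plane, 92 x 155 x 59 mm; origin centre of underside
- rule: bystander: folded yellow rule, 197 x 73 x 13 mm; origin centre of underside
- block: bystander: oak block, 109 x 190 x 45 mm; origin centre of underside

How it is judged:
By the outcome, as a careful person would: the job done as asked, in the order asked, and still so for the second after the job is handed in, while the arm keeps its last pose, push and grip.
It also fails if it takes over 46 s, if anything falls off the work surface, if the arm or the gripper's body presses on something with over 40 N, if the wrist force passes 120 N, or if a joint passes its speed limit or range.

## Working session

There is one attempt and no reset: what is moved stays moved. The work goes in short steps, Python scripts to look and compute and a shell command to move; the robot and the scene stay as the last step left them, time stands still between calls to the robot, and variables do not carry over. Pictures are saved under pics/ and viewed, at most 10 in all, crops included, and the job is handed in when it is done.

```bash
ls; mkdir -p pics; python3 - <<'E'
from rig import *
import cv2
s=sense();print(s)
for n in("scene","side"):
    im=grab_frame(n);cv2.imwrite(f"pics/{n}0.png",im[:,:,::-1])
    c=get_calibration(n);print(n,c)
E
```

```text
pics
{'clock': 0.0, 'qpos': array([-2.38924352e-03,  3.53677436e-01,  1.63414428e+00,  2.65190953e-05,
        1.15521063e+00, -2.38508788e-03]), 'qvel': array([-8.00360036e-04,  5.45157802e-04,  7.17163384e-04,  4.75247452e-04,
        2.10930534e-05,  1.80643261e-03]), 'joint_efforts': array([-2.03471049e-03, -6.05236173e+01, -3.42063046e+01, -2.62302356e-04,
        9.48130677e-03,  3.61521288e-06]), 'eef_pos': array([6.24512278e+02, 1.62040684e-02, 2.30539057e+02]), 'tcp_rot': array([-3.14015302e+00, -2.76800757e-05,  1.57078143e+00]), 'contact_force': array([ 0.21662266, -0.26749184,  0.66758381]), 'wrist_torque': array([ 0.01122565,  0.00262911, -0.01466529]), 'grasp_force': 0.0, 'opening': 0.9982954694165433}
scene {'K': array([[539.39097174,   0.        , 319.35785451],
       [  0.        , 539.39097174, 232.61687705],
       [  0.        ,   0.        ,   1.        ]]), 'R': array([[-0.88304483, -0.46925445, -0.00566484],
       [-0.18942539,  0.36745354, -0.91054704],
       [ 0.42935981, -0.8029808 , -0.41336666]]), 't': array([ 454.54292927,  258.48942869, 1137.29513032])}
side {'K': array([[574.36336494,   0.        , 324.09954342],
       [  0.        , 574.36336494, 237.00237107],
       [  0.        ,   0.        ,   1.        ]]), 'R': array([[-0.56922164, -0.82189131, -0.02194075],
       [-0.51245311,  0.37552793, -0.77225034],
       [ 0.64294521, -0.428338  , -0.63493938]]), 't': array([ 275.18038523,  424.66668174, 1380.52919257])}
```

View pics/scene0.png

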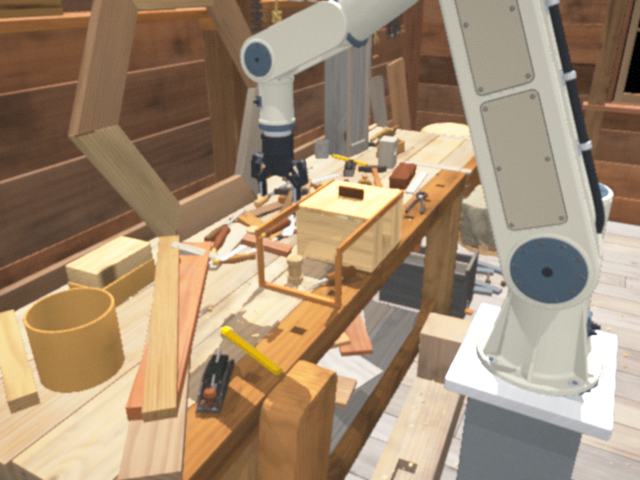

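View pics/side0.png

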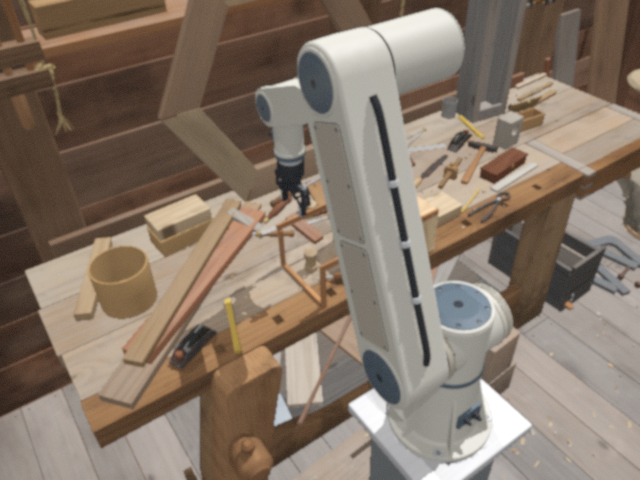

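The scene view shows the housing at about (350,225), a dark handle at about (351,190), and rails running left to the legs at (260,235) and (338,265). In the side view the arm hides the housing.

```bash
cat > h.py <<'E'
import numpy as np, cv2
def ray(c,uv):
    K,R,t=c["K"],np.array(c["R"]),np.array(c["t"])
    o=-R.T@t; d=R.T@np.linalg.solve(K,[uv[0],uv[1],1.]); return o,d
def onz(c,uv,z):
    o,d=ray(c,uv); return o+d*(z-o[2])/d[2]
def proj(c,X):
    p=np.array(c["K"])@(np.array(c["R"])@np.array(X)+np.array(c["t"])); return p[:2]/p[2]
E
python3 - <<'E'
from rig import *
from h import *
im=cv2.imread("pics/scene0.png");c=get_calibration("scene")
cv2.imwrite("pics/crop1.png",cv2.resize(im[165:315,240:420],None,fx=4,fy=4,interpolation=cv2.INTER_CUBIC))
for uv in((351,186),(257,233),(338,277),(404,190),(333,180)): print(uv,onz(c,uv,192),onz(c,uv,164))
E
```

```text
(351, 186) [ 568.86930338 -296.74600894  192.        ] [ 601.79423575 -368.81492047  164.        ]
(257, 233) [625.35949855  97.10434381 192.        ] [661.34942455  46.4046065  164.        ]
(338, 277) [366.92663899 198.03771945 192.        ] [388.89474994 152.81433345 164.        ]
(404, 190) [ 422.98732924 -333.78826874  192.        ] [ 447.99713014 -407.86698551  164.        ]
(333, 180) [ 638.33864611 -320.56246748  192.        ] [ 675.03278289 -393.92359076  164.        ]
```

View pics/crop1.png

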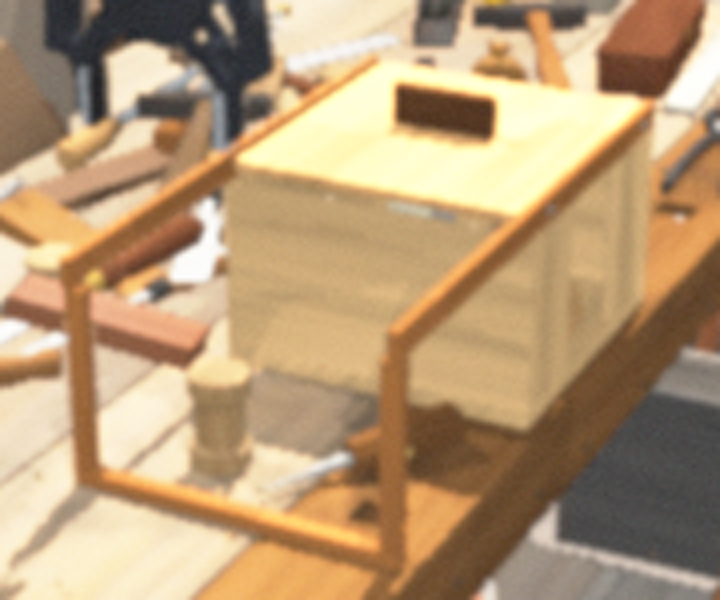

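The crop shows the rail ends at crop (70,268) and (397,335), the near rail start at (652,102), the far one at (376,60), and the handle top running from (396,86) to (494,97).

```bash
python3 - <<'E'
from rig import *
from h import *
c=get_calibration("scene")
f=lambda u,v:(240+u/4-.4,165+v/4-.4)
P={k:onz(c,f(*v[:2]),v[2])[:2] for k,v in dict(farEnd=(72,268,164),nearEnd=(397,335,164),nearSt=(650,102,164),farSt=(376,60,164),hL=(396,86,192),hR=(494,97,192)).items()}
for k in P: print(k,P[k].round(1))
a=lambda d:np.degrees(np.arctan2(d[1],d[0])).round(2)
print(a(P['farEnd']-P['farSt']),a(P['nearEnd']-P['nearSt']),a(P['hL']-P['hR']),a(P['farEnd']-P['nearEnd']))
for p,q in(('farEnd','farSt'),('nearEnd','nearSt'),('hL','hR'),('farEnd','nearEnd')):print(np.linalg.norm(P[p]-P[q]))
y=(P['farEnd']+P['nearEnd']-P['farSt']-P['nearSt']);y/=np.linalg.norm(y);print("yaw",a(y)-90)
m=(P['farEnd']+P['nearEnd']+P['farSt']+P['nearSt'])/4;print("centre",m-y*102)
m=(P['farEnd']+P['nearEnd'])/2;print("centre from ends",m-y*322)
print("handle",(P['hL']+P['hR'])/2)
E
```

```text
farEnd [664.7  38.8]
nearEnd [446.5  31.2]
nearSt [ 452.7 -404.5]
farSt [ 675.1 -398.2]
hL [ 600.  -279.9]
hR [ 528.5 -290.5]
91.36 90.81 8.44 1.99
437.12527761407466
435.7830000977762
72.33305824576948
218.33285897903272
yaw 1.0900000000000034
centre [ 561.67874271 -285.15012548]
centre from ends [ 561.71239217 -286.92525515]
handle [ 564.23817833 -285.17787747]
```

```bash
python3 -m creep '[{"x":-57,"y":-12,"z":-12},{"x":-57,"y":-12,"z":-12},{"x":-57,"y":-12,"z":-12},{"x":-57,"y":-12,"z":-12},{"x":-57,"y":-12,"z":-12},{"rz":0.172},{"rz":0.172},{"rz":0.172},{"rz":0.172},{"rz":0.172},{"rz":0.172},{"rz":0.172},{"rz":0.172},{"rz":0.172},{"x":0}]' ; python3 - <<'E'
from rig import *
from h import *
s=sense();print(s['qpos'],s['eef_pos'],s['tcp_rot'])
c=get_calibration("wrist");im=grab_frame("wrist");cv2.imwrite("pics/w1.png",im[:,:,::-1])
np.save("cw1.npy",c,allow_pickle=True);print(c)
E
```

```text
[-2.37688572e-03  3.53553489e-01  1.63406787e+00  2.75682581e-05
  1.15517202e+00 -2.38770961e-03] [6.24578936e+02 2.40920249e-02 2.30649139e+02] [-3.14039199e+00 -2.80747555e-05  1.57079599e+00]
{'K': array([[402.77608031,   0.        , 319.15585989],
       [  0.        , 402.77608031, 237.04911685],
       [  0.        ,   0.        ,   1.        ]]), 'R': array([[ 0.99999773,  0.00104014, -0.00186181],
       [ 0.00157599, -0.94857919,  0.316536  ],
       [-0.00143683, -0.31653822, -0.94857867]]), 't': array([-624.3777268 ,  -41.78826334,  381.03246283])}schema error: expected keys x, y, z, rx, ry, rz, hand
```

View pics/w1.png

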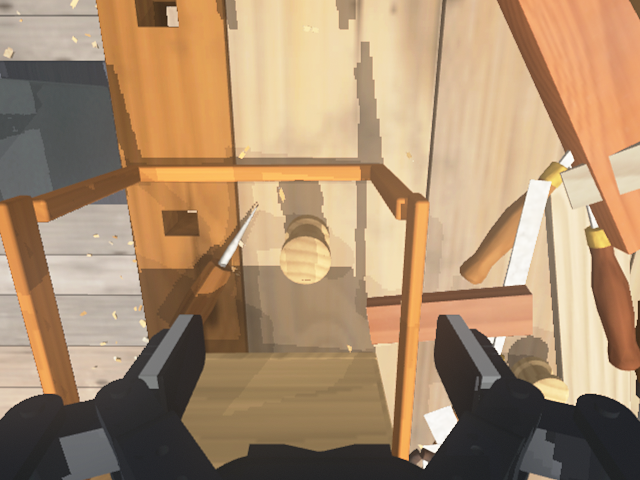

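The move was refused because every row needs all seven keys, so the arm is still at its start. The wrist view shows the empty rail end, with the sleeve at (305,250) and the awl at (215,270). I'll resend the move with full rows.

```bash
python3 -m creep '[{"x":-57,"y":-12,"z":-12,"rx":0,"ry":0,"rz":0,"hand":85},{"x":-57,"y":-12,"z":-12,"rx":0,"ry":0,"rz":0,"hand":85},{"x":-57,"y":-12,"z":-12,"rx":0,"ry":0,"rz":0,"hand":85},{"x":-57,"y":-12,"z":-12,"rx":0,"ry":0,"rz":0,"hand":85},{"x":-57,"y":-12,"z":-12,"rx":0,"ry":0,"rz":0,"hand":85},{"x":0,"y":0,"z":0,"rx":0,"ry":0,"rz":0.172,"hand":85},{"x":0,"y":0,"z":0,"rx":0,"ry":0,"rz":0.172,"hand":85},{"x":0,"y":0,"z":0,"rx":0,"ry":0,"rz":0.172,"hand":85},{"x":0,"y":0,"z":0,"rx":0,"ry":0,"rz":0.172,"hand":85},{"x":0,"y":0,"z":0,"rx":0,"ry":0,"rz":0.172,"hand":85},{"x":0,"y":0,"z":0,"rx":0,"ry":0,"rz":0.172,"hand":85},{"x":0,"y":0,"z":0,"rx":0,"ry":0,"rz":0.172,"hand":85},{"x":0,"y":0,"z":0,"rx":0,"ry":0,"rz":0.172,"hand":85},{"x":0,"y":0,"z":0,"rx":0,"ry":0,"rz":0.172,"hand":85},{"x":0,"y":0,"z":0,"rx":0,"ry":0,"rz":0,"hand":85}]' ; python3 - <<'E'
from rig import *
from h import *
s=sense();print(s['qpos'],s['eef_pos'],s['tcp_rot'])
c=get_calibration("wrist");im=grab_frame("wrist");cv2.imwrite("pics/w2.png",im[:,:,::-1])
np.save("cw2.npy",c,allow_pickle=True);print(c)
E
```

```text
clock: 2.02
eef_pos: [564.8, -284.9, 291.0]
tcp_rot: [-3.141, 0.001, 0.024]
contact_force: [0.0, -0.7, -0.1]
opening: 0.994
grasp_force: 0.0
[-4.69548626e-01  3.16960839e-01  1.54976368e+00  1.52477853e-05
  1.27544588e+00  1.07729445e+00] [ 564.8350927  -284.90865191  290.99257355] [-3.14130612e+00  5.01898609e-04  2.39488774e-02]
{'K': array([[402.77608031,   0.        , 319.15585989],
       [  0.        , 402.77608031, 237.04911685],
       [  0.        ,   0.        ,   1.        ]]), 'R': array([[ 2.49901946e-02, -9.99687361e-01, -8.18377935e-04],
       [-9.47760244e-01, -2.39525136e-02,  3.18083002e-01],
       [-3.18003159e-01, -7.17333005e-03, -9.48062516e-01]]), 't': array([-298.63950486,  468.12410792,  614.90406537])}
```

View pics/w2.png

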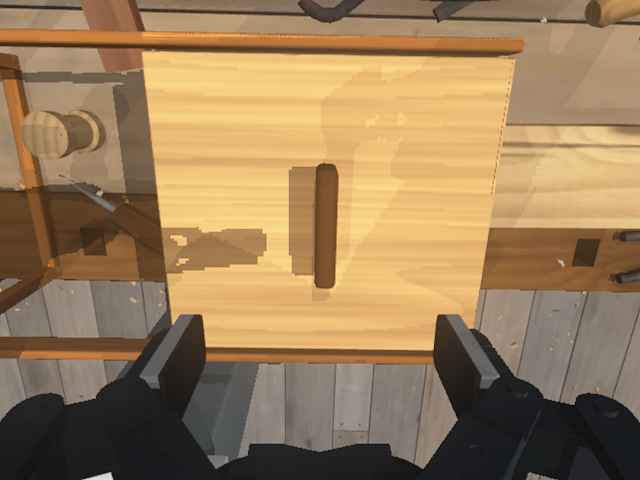

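The wrist view shows the board from (143,52) to (515,58), the handle top from (327,166) to (325,286), and the far rail end at (523,45). Now I'll measure these.

```bash
python3 - <<'E'
from h import *
c=np.load("cw2.npy",allow_pickle=True).item()
im=cv2.imread("pics/w2.png").astype(int)
hsv=cv2.cvtColor(im.astype(np.uint8),cv2.COLOR_BGR2HSV)
m=((hsv[...,2]<150)&(hsv[...,1]>110)).astype(np.uint8); m[:150]=0;m[305:]=0;m[:,:312]=0;m[:,350:]=0
n,l,st,ce=cv2.connectedComponentsWithStats(m);i=1+st[1:,4].argmax();print(st[i],ce[i])
t=np.array([[x,y] for x,y in [(327,167),(327,286)]])
for uv in((327,165),(324,288),(317,226),(337,226),tuple(ce[i])): print(uv,onz(c,uv,192).round(1))
for uv,z in(((143,52),160),((515,59),160),((523,40),164),((523,52),164),((170,348),160),((475,350),160),((0,29),164),((0,45),164)): print(uv,onz(c,uv,z).round(1))
E
```

```text
[ 312  163   26  125 2744] [324.77879009 224.54883382]
(327, 165) [ 611.1 -288.3  192. ]
(324, 288) [ 530.1 -288.8  192. ]
(317, 226) [ 572.8 -283.2  192. ]
(337, 226) [ 573.2 -295.8  192. ]
(np.float64(324.77879008746356), np.float64(224.548833819242)) [ 573.9 -288.1  192. ]
(143, 52) [ 673.3 -172.5  160. ]
(515, 59) [ 675.1 -404.3  160. ]
(523, 40) [ 685.4 -405.5  164. ]
(523, 52) [ 678.7 -406.7  164. ]
(170, 348) [ 459.4 -169.5  160. ]
(475, 350) [ 463.7 -410.6  160. ]
(0, 29) [683.5 -89.4 164. ]
(0, 45) [674.7 -87.4 164. ]
```

```bash
python3 -c "
import rig;print([n for n in dir(rig) if n[0]!='_'], getattr(rig,'grip_depth',None))"
python3 -m creep '[{"x":3,"y":2,"z":45,"rx":0,"ry":0,"rz":0.012,"hand":60},{"x":3,"y":2,"z":45,"rx":0,"ry":0,"rz":0,"hand":60},{"x":0,"y":0,"z":30,"rx":0,"ry":0,"rz":0,"hand":60},{"x":0,"y":0,"z":0,"rx":0,"ry":0,"rz":0,"hand":0},{"x":0,"y":0,"z":0,"rx":0,"ry":0,"rz":0,"hand":0},{"x":0,"y":0,"z":0,"rx":0,"ry":0,"rz":0,"hand":0},{"x":0,"y":0,"z":0,"rx":0,"ry":0,"rz":0,"hand":0},{"x":0,"y":0,"z":0,"rx":0,"ry":0,"rz":0,"hand":0},{"x":0,"y":0,"z":0,"rx":0,"ry":0,"rz":0,"hand":0}]' 40
```

```text
['MotionError', 'get_calibration', 'grab_frame', 'grip_depth', 'sense', 'sign_off'] 18.700000000000003
clock: 3.2
eef_pos: [572.1, -289.4, 173.2]
tcp_rot: [3.14, -0.003, 0.011]
contact_force: [0.2, 0.7, 7.0]
opening: 0.148
grasp_force: 40.9
```

```bash
python3 -m creep '[{"x":0,"y":-5,"z":-1,"rx":0,"ry":0,"rz":0,"hand":0},{"x":0,"y":-15,"z":0,"rx":0,"ry":0,"rz":0,"hand":0},{"x":0,"y":-20,"z":0,"rx":0,"ry":0,"rz":0,"hand":0},{"x":0,"y":-20,"z":0,"rx":0,"ry":0,"rz":0,"hand":0},{"x":0,"y":-20,"z":0,"rx":0,"ry":0,"rz":0,"hand":0},{"x":0,"y":-20,"z":0,"rx":0,"ry":0,"rz":0,"hand":0},{"x":0,"y":-20,"z":0,"rx":0,"ry":0,"rz":0,"hand":0},{"x":0,"y":-20,"z":0,"rx":0,"ry":0,"rz":0,"hand":0},{"x":0,"y":-20,"z":0,"rx":0,"ry":0,"rz":0,"hand":0},{"x":0,"y":-10,"z":0,"rx":0,"ry":0,"rz":0,"hand":0},{"x":0,"y":-5,"z":0,"rx":0,"ry":0,"rz":0,"hand":0},{"x":0,"y":0,"z":0,"rx":0,"ry":0,"rz":0,"hand":0}]' 
```

```text
clock: 4.7
eef_pos: [570.8, -112.1, 173.2]
tcp_rot: [-3.141, -0.004, 0.012]
contact_force: [7.5, 1.5, 3.1]
opening: 0.154
grasp_force: 40.5
```

```bash
python3 -m creep '[{"x":1,"y":-4,"z":0,"rx":0,"ry":0,"rz":0,"hand":0},{"x":0,"y":-4,"z":0,"rx":0,"ry":0,"rz":0,"hand":0},{"x":0,"y":-4,"z":0,"rx":0,"ry":0,"rz":0,"hand":0},{"x":0,"y":0,"z":0,"rx":0,"ry":0,"rz":0,"hand":0}]';python3 -m creep '[{"x":0,"y":-3,"z":0,"rx":0,"ry":0,"rz":0,"hand":0},{"x":0,"y":-3,"z":0,"rx":0,"ry":0,"rz":0,"hand":0},{"x":0,"y":0,"z":0,"rx":0,"ry":0,"rz":0,"hand":0}]' 
```

```text
clock: 5.2
eef_pos: [570.7, -100.4, 173.2]
tcp_rot: [-3.141, -0.002, 0.012]
contact_force: [4.0, 1.1, 6.7]
opening: 0.15
grasp_force: 40.9
clock: 5.58
eef_pos: [570.7, -94.5, 173.2]
tcp_rot: [-3.142, -0.002, 0.012]
contact_force: [4.0, 0.3, 6.9]
opening: 0.153
grasp_force: 40.9
```

```bash
python3 -m creep '[{"x":0,"y":-3,"z":0,"rx":0,"ry":0,"rz":0,"hand":0},{"x":0,"y":-3,"z":0,"rx":0,"ry":0,"rz":0,"hand":0},{"x":0,"y":0,"z":0,"rx":0,"ry":0,"rz":0,"hand":0}]' 
```

```text
clock: 5.95
eef_pos: [570.7, -90.9, 173.2]
tcp_rot: [3.138, -0.002, 0.012]
contact_force: [3.4, -12.2, 4.6]
opening: 0.154
grasp_force: 40.9
```

```bash
python3 -m creep '[{"x":0,"y":0,"z":0,"rx":0,"ry":0,"rz":0,"hand":70},{"x":0,"y":0,"z":0,"rx":0,"ry":0,"rz":0,"hand":85},{"x":0,"y":0,"z":0,"rx":0,"ry":0,"rz":0,"hand":85},{"x":0,"y":0,"z":0,"rx":0,"ry":0,"rz":0,"hand":85},{"x":0,"y":0,"z":-20,"rx":0,"ry":0,"rz":0,"hand":85},{"x":0,"y":0,"z":-40,"rx":0,"ry":0,"rz":0,"hand":85},{"x":0,"y":0,"z":-45,"rx":0,"ry":0,"rz":0,"hand":85},{"x":0,"y":50,"z":-20,"rx":0,"ry":0,"rz":0,"hand":85},{"x":0,"y":50,"z":0,"rx":0,"ry":0,"rz":0,"hand":85},{"x":0,"y":50,"z":0,"rx":0,"ry":0,"rz":0,"hand":85},{"x":0,"y":50,"z":0,"rx":0,"ry":0,"rz":0,"hand":85},{"x":0,"y":0,"z":0,"rx":0,"ry":0,"rz":0,"hand":85}]' ; python3 - <<'E'
from rig import *
from h import *
s=sense();print(s['qpos'],s['eef_pos'],s['tcp_rot'])
c=get_calibration("wrist");im=grab_frame("wrist");cv2.imwrite("pics/w3.png",im[:,:,::-1])
np.save("cw3.npy",c,allow_pickle=True)
E
```

```text
clock: 7.45
eef_pos: [571.6, -292.9, 296.8]
tcp_rot: [3.141, 0.0, 0.007]
contact_force: [0.7, 0.6, 1.2]
opening: 0.995
grasp_force: 0.0
[-4.75510902e-01  3.28335886e-01  1.52123507e+00 -6.73389349e-04
  1.29222299e+00  1.08811056e+00] [ 571.57797241 -292.87834455  296.79044072] [3.14111269e+00 4.78843259e-04 7.35999166e-03]
```

View pics/w3.png

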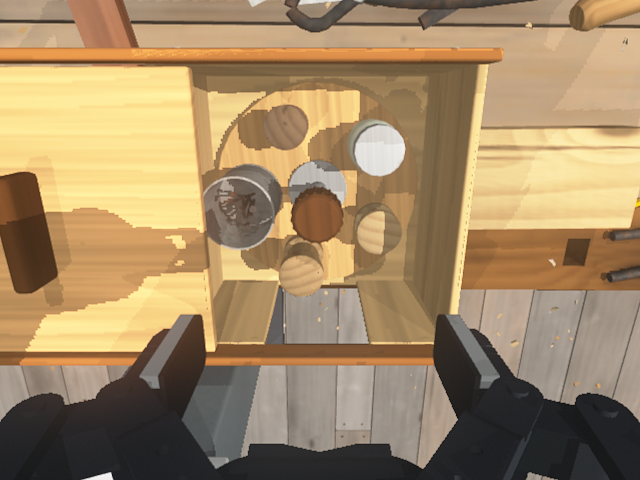

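The guard is open. The view shows the knob at about (317,215), the tin at about (242,208) on the +y side, the jar at (380,150), and the front opening at the bottom between x = 280 and 362.

```bash
python3 - <<'E'
from h import *
c=np.load("cw3.npy",allow_pickle=True).item()
im=cv2.imread("pics/w3.png");hsv=cv2.cvtColor(im,cv2.COLOR_BGR2HSV)
m=((hsv[...,0]<15)&(hsv[...,1]>130)&(hsv[...,2]<160)).astype(np.uint8);k=np.zeros_like(m);k[180:250,285:350]=m[180:250,285:350]
n,l,st,ce=cv2.connectedComponentsWithStats(k);i=1+st[1:,4].argmax();print("knob",st[i],ce[i])
x,y,w,h=st[i][:4]
kc=onz(c,(x+w/2,y+h/2),144);print("knob",kc, "width", onz(c,(x,y+h/2),144)-onz(c,(x+w,y+h/2),144))
tc=onz(c,(242,209),103);print("tin",tc, "w",onz(c,(206,209),103)-onz(c,(280,209),103),onz(c,(242,170),103)-onz(c,(242,248),103))
d=tc-kc;print("r",np.hypot(*d[:2]),"ang",np.degrees(np.arctan2(d[1],d[0])))
# housing: rail, opening edges, near
for uv,z in(((502,48),164),((502,60),164),((0,64),164),((0,76),164),((276,290),142),((360,290),142),((284,288),0),((358,288),0)):print(uv,onz(c,uv,z).round(1))
cv2.imwrite("pics/w3c.png",cv2.resize(im[130:300,190:430],None,fx=3.3,fy=3.3,interpolation=cv2.INTER_CUBIC))
E
```

```text
knob [ 291  187   53   57 2150] [316.71162791 216.04883721]
knob [ 571.50597434 -291.53338576  144.        ] width [-0.33958136 40.30304966  0.        ]
tin [ 565.39845815 -226.37795714  103.        ] w [-0.53695773 63.74040998  0.        ] [69.35334562 -3.64186942  0.        ]
r 65.44105464579124 ang 95.35512310346085
(502, 48) [ 686.2 -405.8  164. ]
(502, 60) [ 679.4 -406.9  164. ]
(0, 64) [674.4 -90.6 164. ]
(0, 76) [667.3 -88.9 164. ]
(276, 290) [ 507.7 -258.1  142. ]
(360, 290) [ 508.3 -326.6  142. ]
(284, 288) [ 440.9 -251.6    0. ]
(358, 288) [ 441.7 -340.6    0. ]
```

View pics/w3c.png

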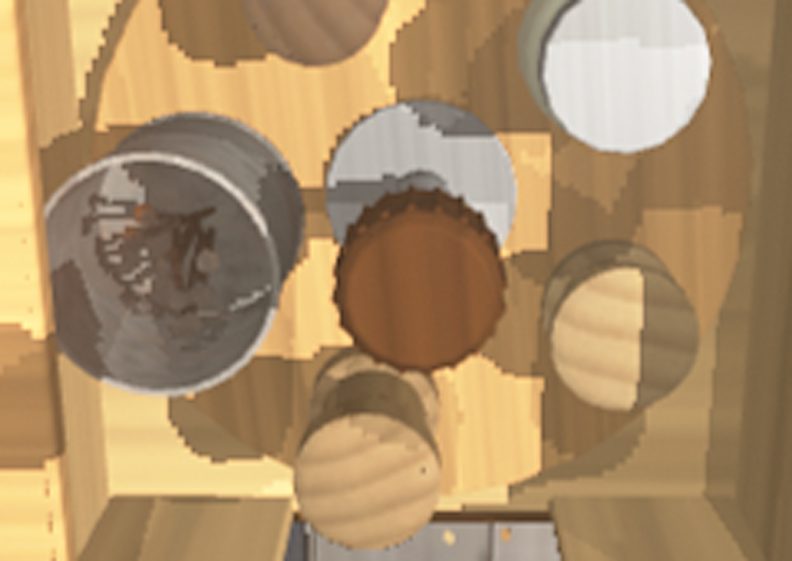

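The tin's rim fits a centre at crop (158,272), which puts it at about (562,-223), 69 mm from the axis (70 given), at 97.5°. It needs about +83° counter-clockwise. Next I'll grip the knob.

```bash
python3 -m creep '[{"x":0,"y":-1.4,"z":46,"rx":0,"ry":0,"rz":0,"hand":85},{"x":0,"y":0,"z":46,"rx":0,"ry":0,"rz":0,"hand":85},{"x":0,"y":0,"z":46,"rx":0,"ry":0,"rz":0,"hand":85},{"x":0,"y":0,"z":30,"rx":0,"ry":0,"rz":0,"hand":85},{"x":0,"y":0,"z":16,"rx":0,"ry":0,"rz":0,"hand":85},{"x":0,"y":0,"z":0,"rx":0,"ry":0,"rz":0,"hand":30},{"x":0,"y":0,"z":0,"rx":0,"ry":0,"rz":0,"hand":30},{"x":0,"y":0,"z":0,"rx":0,"ry":0,"rz":0,"hand":30},{"x":0,"y":0,"z":0,"rx":0,"ry":0,"rz":0,"hand":30},{"x":0,"y":0,"z":0,"rx":0,"ry":0,"rz":0,"hand":30}]' 40
```

```text
clock: 8.75
eef_pos: [573.3, -291.0, 115.7]
tcp_rot: [3.137, -0.004, 0.011]
contact_force: [-2.1, -7.8, 3.3]
opening: 0.454
grasp_force: 41.4
```

```bash
python3 -m creep '[{"x":0,"y":1,"z":0,"rx":0,"ry":0,"rz":-0.04,"hand":30},{"x":0,"y":0,"z":0,"rx":0,"ry":0,"rz":-0.1,"hand":30},{"x":0,"y":0,"z":0,"rx":0,"ry":0,"rz":-0.13,"hand":30},{"x":0,"y":0,"z":0,"rx":0,"ry":0,"rz":-0.13,"hand":30},{"x":0,"y":0,"z":0,"rx":0,"ry":0,"rz":-0.13,"hand":30},{"x":0,"y":0,"z":0,"rx":0,"ry":0,"rz":-0.13,"hand":30},{"x":0,"y":0,"z":0,"rx":0,"ry":0,"rz":-0.13,"hand":30},{"x":0,"y":0,"z":0,"rx":0,"ry":0,"rz":-0.13,"hand":30},{"x":0,"y":0,"z":0,"rx":0,"ry":0,"rz":-0.13,"hand":30},{"x":0,"y":0,"z":0,"rx":0,"ry":0,"rz":-0.13,"hand":30},{"x":0,"y":0,"z":0,"rx":0,"ry":0,"rz":-0.13,"hand":30},{"x":0,"y":0,"z":0,"rx":0,"ry":0,"rz":-0.1,"hand":30},{"x":0,"y":0,"z":0,"rx":0,"ry":0,"rz":-0.04,"hand":30},{"x":0,"y":0,"z":0,"rx":0,"ry":0,"rz":0,"hand":30}]'; python3 - <<'E'
from rig import *
from h import *
for n in("wrist","scene","side"):
    c=get_calibration(n);im=grab_frame(n);cv2.imwrite(f"pics/{n}4.png",im[:,:,::-1]);np.save(f"c{n}4.npy",c,allow_pickle=True)
E
```

```text
clock: 10.5
eef_pos: [568.9, -286.3, 115.5]
tcp_rot: [-3.135, -0.005, 1.461]
contact_force: [-17.6, 15.8, 23.2]
opening: 0.452
grasp_force: 43.7
```

View pics/wrist4.png

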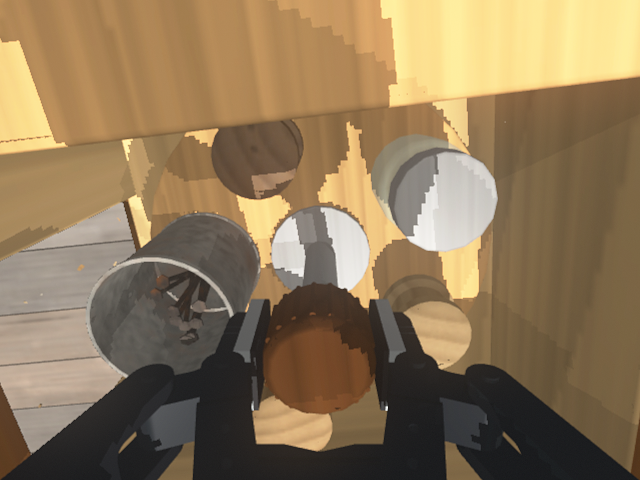

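```bash
python3 -m creep '[{"x":2,"y":-1.5,"z":-1,"rx":0,"ry":0,"rz":0,"hand":30},{"x":1.7,"y":-1.4,"z":-1,"rx":0,"ry":0,"rz":0,"hand":30},{"x":0,"y":0,"z":0,"rx":0,"ry":0,"rz":0,"hand":30}]'; python3 - <<'E'
from rig import *
from h import *
ims={}
for n in("wrist","scene"):
    c=get_calibration(n);im=grab_frame(n)[:,:,::-1].copy();ims[n]=im;cv2.imwrite(f"pics/{n}5.png",im);np.save(f"c{n}5.npy",c,allow_pickle=True)
a=cv2.resize(ims["wrist"][190:440,0:400],(640,400),interpolation=cv2.INTER_CUBIC)
b=cv2.resize(ims["scene"][165:305,240:420],(257,200),interpolation=cv2.INTER_CUBIC)
o=np.zeros((600,640,3),np.uint8);o[:400]=a;o[400:,:257]=b;cv2.imwrite("pics/mix5.png",o)
E
```

```text
clock: 11.02
eef_pos: [568.9, -286.2, 115.7]
tcp_rot: [-3.141, 0.001, 1.461]
contact_force: [-1.8, -4.7, -6.5]
opening: 0.455
grasp_force: 43.2
```

View pics/mix5.png

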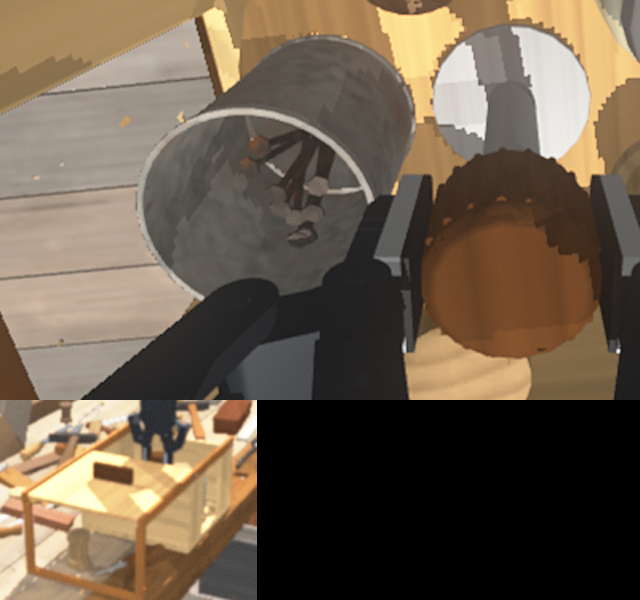

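The tin now stands in front: its rim is visible at crop (137–373, 104–303), and the forces are relieved. I'll fit the rim and knob circles on their planes, and the rail lines for the housing's yaw.

```bash
cat > fit.py <<'E'
from h import *
from scipy.optimize import least_squares
def circ(P,r):
    P=np.array(P)[:,:2];s=least_squares(lambda q:np.hypot(*(P-q).T)-r,P.mean(0));return s.x,np.abs(s.fun).max()
E
python3 - <<'E'
from fit import *
c=np.load("cwrist5.npy",allow_pickle=True).item()
f=lambda p:(p[0]/1.6,190+p[1]/1.6)
rim=[(137,195),(150,150),(180,121),(228,104),(280,110),(330,140),(360,170),(150,245),(175,280),(203,302)]
kn=[(428,290),(440,315),(470,343),(510,356),(555,347),(585,325),(600,290)]
T,e=circ([onz(c,f(p),103) for p in rim],33);print("tin",T,e)
Kc,e2=circ([onz(c,f(p),144) for p in kn],20);print("knob",Kc,e2)
d=T-Kc;print("r",np.hypot(*d),"ang",np.degrees(np.arctan2(d[1],d[0]))%360)
# w3 rim
c3=np.load("cw3.npy",allow_pickle=True).item();g=lambda p:(190+p[0]/3.3,130+p[1]/3.3)
T3,e=circ([onz(c3,g(p),103) for p in[(150,151),(205,165),(250,200),(275,245),(279,285),(262,340),(225,380),(160,395),(110,382),(70,350),(75,175)]],33)
K3,e2=circ([onz(c3,g(p),144) for p in[(335,285),(350,330),(380,360),(420,370),(465,358),(500,310),(507,285)]],20)
d=T3-K3;print("w3",T3,e,K3,e2,np.hypot(*d),np.degrees(np.arctan2(d[1],d[0])))
# far rail lines: rows of the orange band per column
for nm in("w2","w3"):
    im=cv2.imread(f"pics/{nm}.png");cc=np.load(f"c{nm}.npy",allow_pickle=True).item();hsv=cv2.cvtColor(im,cv2.COLOR_BGR2HSV)
    m=(hsv[...,1]>175)&(hsv[...,0]>8)&(hsv[...,0]<17)&(hsv[...,2]>150)
    for lo,hi in((22,66),(335,370)):
        pts=[]
        for u in range(215,430):
            v=np.flatnonzero(m[lo:hi,u])
            if len(v)>5: pts.append(onz(cc,(u,lo+v[0]),164)[:2])
        pts=np.array(pts)
        if len(pts)<50: print(nm,lo,len(pts));continue
        k=np.polyfit(pts[:,1],pts[:,0],1);r=pts[:,0]-np.polyval(k,pts[:,1])
        print(nm,lo,len(pts),"yaw deg",-np.degrees(np.arctan(k[0])),"x at y=-291",np.polyval(k,-291),"res",r.std())
E
```

```text
tin [ 498.56142049 -290.19768034] 0.8676632467254848
knob [ 570.05171737 -286.83155925] 1.8092613570521756
r 71.56949992285669 ang 182.69578113980188
w3 [ 561.21368188 -221.8872383 ] 1.420320605305598 [ 570.29840964 -291.48013873] 0.7564724240985043 70.18336034279889 97.43739265713002
w2 22 0
w2 335 0
w3 22 0
w3 335 0
```

```bash
python3 - <<'E'
from fit import *
for nm,cols in(("w2",(200,350,480)),("w3",(150,350,450))):
    im=cv2.imread(f"pics/{nm}.png");hsv=cv2.cvtColor(im,cv2.COLOR_BGR2HSV)
    print(nm,[hsv[v,cols[1]].tolist() for v in range(30,72,3)])
    cc=np.load(f"c{nm}.npy",allow_pickle=True).item();g=cv2.GaussianBlur(im,(5,5),0).astype(float).sum(2)
    h=hsv.astype(float)
    # strongest row gradient of saturation near far rail's lower edge and board/near rail
    for lab,lo,hi in(("rail up",34 if nm=="w2" else 44,46 if nm=="w2" else 56),("rail low",44 if nm=="w2" else 54,60 if nm=="w2" else 70),("near",340,360)):
        G=cv2.Sobel(cv2.GaussianBlur(im,(0,0),1.2).astype(np.float32)[...,0],cv2.CV_32F,0,1,ksize=3)
        p=np.array([[u,lo+np.abs(G[lo:hi,u]).argmax()] for u in range(210,430,2)])
        k=np.polyfit(p[:,0],p[:,1],1)
        for _ in range(3):
            r=np.abs(p[:,1]-np.polyval(k,p[:,0]));q=p[r<max(1.5,np.median(r)*2)];k=np.polyfit(q[:,0],q[:,1],1)
        a,b=[onz(cc,(u,np.polyval(k,u)),164) for u in(210,430)]
        print(nm,lab,len(q),"yaw",np.degrees(np.arctan2(-(a-b)[0],(a-b)[1])).round(2),a.round(1),b.round(1))
E
```

```text
w2 [[15, 83, 165], [15, 80, 163], [14, 175, 225], [14, 170, 194], [14, 169, 193], [14, 170, 183], [14, 163, 130], [14, 153, 95], [16, 127, 133], [19, 124, 242], [18, 125, 239], [19, 123, 243], [21, 116, 248], [21, 118, 249]]
w2 rail up 91 yaw 0.8 [ 684.5 -215.8  164. ] [ 686.3 -348.8  164. ]
w2 rail low 110 yaw 0.42 [ 674.  -215.2  164. ] [ 675.  -350.1  164. ]
w2 near 110 yaw 0.49 [ 464.2 -202.3  164. ] [ 465.6 -373.7  164. ]
w3 [[16, 85, 199], [17, 82, 196], [16, 82, 198], [16, 80, 197], [15, 78, 194], [16, 79, 190], [14, 163, 211], [14, 169, 228], [14, 168, 225], [14, 170, 220], [14, 164, 157], [14, 147, 104], [17, 113, 126], [17, 115, 118]]
w3 rail up 110 yaw 0.48 [ 685.3 -223.8  164. ] [ 686.4 -360.9  164. ]
w3 rail low 89 yaw 1.9 [ 674.8 -223.   164. ] [ 679.4 -361.6  164. ]
w3 near 106 yaw 0.49 [ 471.2 -207.2  164. ] [ 472.7 -381.4  164. ]
```

The housing's yaw is about 0.5°, but the two tin angle estimates differ by 2° (180.5 and 182.7). I'll release, look again from above as before, and regrip centred.

```bash
python3 -m creep '[{"x":0,"y":0,"z":0,"rx":0,"ry":0,"rz":0,"hand":60},{"x":0,"y":0,"z":0,"rx":0,"ry":0,"rz":0,"hand":85},{"x":0,"y":0,"z":0,"rx":0,"ry":0,"rz":0,"hand":85},{"x":0,"y":0,"z":-20,"rx":0,"ry":0,"rz":0,"hand":85},{"x":0,"y":0,"z":-50,"rx":0,"ry":0,"rz":0,"hand":85},{"x":0,"y":0,"z":-55,"rx":0,"ry":0,"rz":0,"hand":85},{"x":0,"y":0,"z":-55,"rx":0,"ry":0,"rz":0,"hand":85},{"x":-5,"y":0,"z":0,"rx":0,"ry":0,"rz":0.162,"hand":85},{"x":0,"y":0,"z":0,"rx":0,"ry":0,"rz":0.162,"hand":85},{"x":0,"y":0,"z":0,"rx":0,"ry":0,"rz":0.162,"hand":85},{"x":0,"y":0,"z":0,"rx":0,"ry":0,"rz":0.162,"hand":85},{"x":0,"y":0,"z":0,"rx":0,"ry":0,"rz":0.162,"hand":85},{"x":0,"y":0,"z":0,"rx":0,"ry":0,"rz":0.162,"hand":85},{"x":0,"y":0,"z":0,"rx":0,"ry":0,"rz":0.162,"hand":85},{"x":0,"y":0,"z":0,"rx":0,"ry":0,"rz":0.162,"hand":85},{"x":0,"y":0,"z":0,"rx":0,"ry":0,"rz":0.162,"hand":85},{"x":0,"y":0,"z":0,"rx":0,"ry":0,"rz":0,"hand":85}]' ; python3 - <<'E'
from rig import *
from h import *
c=get_calibration("wrist");im=grab_frame("wrist")[:,:,::-1].copy();cv2.imwrite("pics/w6.png",im)
np.save("cw6.npy",c,allow_pickle=True)
cv2.imwrite("pics/w6c.png",cv2.resize(im[170:370,195:455],None,fx=3,fy=3,interpolation=cv2.INTER_CUBIC))
E
```

```text
clock: 13.25
eef_pos: [569.2, -290.5, 296.7]
tcp_rot: [3.141, -0.001, 0.004]
contact_force: [-0.3, -0.8, 0.1]
opening: 0.995
grasp_force: 0.0
```

View pics/w6c.png

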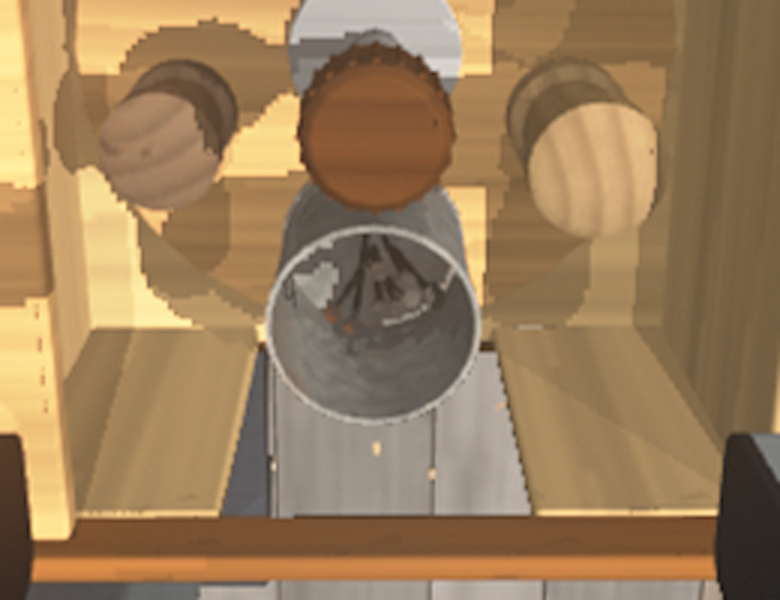

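The tin's rim spans crop x 266–481, the knob 299–455, and the opening 219–533 at the wall top, so the tin looks nearly centred. Now the exact numbers.

```bash
python3 - <<'E'
from fit import *
c=np.load("cw6.npy",allow_pickle=True).item();g=lambda p:(195+(p[0]-1)/3,170+(p[1]-1)/3)
T,e=circ([onz(c,g(p),103) for p in[(267,325),(280,275),(310,243),(373,227),(440,243),(468,275),(480,325),(465,375),(430,409),(373,424),(315,409),(281,375)]],33)
K,e2=circ([onz(c,g(p),144) for p in[(300,130),(308,165),(330,195),(376,210),(425,195),(446,165),(455,130)]],20)
print(T,e,K,e2)
d=T-K;print("r",np.hypot(*d),"ang",np.degrees(np.arctan2(d[1],d[0]))%360)
a,b=onz(c,g((219,513)),142),onz(c,g((533,513)),142);print(a,b,(a+b)/2)
a,b=onz(c,g((258,347)),0),onz(c,g((495,350)),0);print(a,b,(a+b)/2)
E
```

```text
[ 498.38807439 -290.77134098] 0.67754189848241 [ 570.17029124 -291.36193013] 0.7094406292321978
r 71.78464635556342 ang 179.52860884603697
[ 458.16074765 -247.05555351  142.        ] [ 458.60239934 -336.26598233  142.        ] [ 458.38157349 -291.66076792  142.        ]
[ 442.8653964  -244.88526446    0.        ] [ 442.01783478 -339.63655404    0.        ] [ 442.44161559 -292.26090925    0.        ]
```

The tin is at 179.5° and the opening at about 180.3°, so it needs roughly +0.8° after regripping.

```bash
python3 -m creep '[{"x":-0.5,"y":0,"z":46,"rx":0,"ry":0,"rz":0,"hand":85},{"x":0,"y":0,"z":46,"rx":0,"ry":0,"rz":0,"hand":85},{"x":0,"y":0,"z":46,"rx":0,"ry":0,"rz":0,"hand":85},{"x":0,"y":0,"z":30,"rx":0,"ry":0,"rz":0,"hand":85},{"x":0,"y":0,"z":14,"rx":0,"ry":0,"rz":0,"hand":85},{"x":0,"y":0,"z":0,"rx":0,"ry":0,"rz":0,"hand":30},{"x":0,"y":0,"z":0,"rx":0,"ry":0,"rz":0,"hand":30},{"x":0,"y":0,"z":0,"rx":0,"ry":0,"rz":0,"hand":30},{"x":0,"y":0,"z":0,"rx":0,"ry":0,"rz":0,"hand":30},{"x":0,"y":0,"z":0,"rx":0,"ry":0,"rz":0,"hand":30}]' 40; python3 -c "
from rig import *;s=sense();print(s['tcp_rot'],s['wrist_torque'],s['contact_force'])"
```

```text
clock: 14.55
eef_pos: [569.5, -291.0, 115.2]
tcp_rot: [3.14, -0.002, 0.003]
contact_force: [-0.7, 0.7, 6.3]
opening: 0.46
grasp_force: 40.2
[ 3.14014814e+00 -2.47842692e-03  3.13707236e-03] [-0.01251122  0.1967455   0.00573836] [-0.7162145   0.66342294  6.31449518]
```

```bash
python3 -m creep '[{"x":0,"y":0,"z":0,"rx":0,"ry":0,"rz":-0.014,"hand":30},{"x":0,"y":0,"z":0,"rx":0,"ry":0,"rz":0,"hand":30},{"x":0,"y":0,"z":0,"rx":0,"ry":0,"rz":0,"hand":30},{"x":0,"y":0,"z":0,"rx":0,"ry":0,"rz":0,"hand":30}]'; python3 - <<'E'
from rig import *
from h import *
s=sense();print(s['tcp_rot'],s['contact_force'],s['qvel'])
im=grab_frame("wrist")[:,:,::-1].copy();cv2.imwrite("pics/w7.png",im)
# scene: guard handle still at the stop? dark handle centroid vs after sliding
for n in("scene4","scene5"): 
    i=cv2.imread(f"pics/{n}.png")
sc=grab_frame("scene")[:,:,::-1];a=cv2.imread("pics/scene5.png")
def hd(i):
    h=cv2.cvtColor(np.ascontiguousarray(i),cv2.COLOR_BGR2HSV);m=((h[...,2]<110)&(h[...,1]>100)).astype(np.uint8)[205:232,295:340]
    n,l,st,ce=cv2.connectedComponentsWithStats(m);k=1+st[1:,4].argmax();return st[k],ce[k]+[295,205]
print(hd(a),hd(sc)); c=get_calibration("scene");p=hd(sc)[1];print(onz(c,p,176))
E
```

```text
clock: 15.05
eef_pos: [569.5, -291.0, 115.2]
tcp_rot: [3.14, -0.002, 0.017]
contact_force: [-2.0, 0.6, 6.4]
opening: 0.454
grasp_force: 40.3
[ 3.14011657e+00 -2.44981360e-03  1.71281296e-02] [-2.03563101  0.58539376  6.36754055] [ 0.00065419 -0.00060965 -0.00125436 -0.00017999 -0.00076193  0.00085992]
(array([ 11,   5,  26,  14, 238], dtype=int32), array([318.71848739, 216.27310924])) (array([ 11,   5,  26,  14, 237], dtype=int32), array([318.72151899, 216.25316456]))
[563.63412648 -90.65664888 176.        ]
```

```bash
python3 -c "
from rig import *;print(sign_off())"
```

```text
the job is handed in; nothing more can be done
None
```

I handed the job in at about 15 s: the guard is open at its stop, the nail tin is in the middle of the front opening to within about 1°, and the gripper is still holding the knob.

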